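# Sweep the loose lozenges off the slab into the brass catch tray

## Robot

A 6-joint arm with a two-finger parallel gripper is mounted at the origin on the work surface. World frame = base frame: x ahead of the robot, y to its left, z up, the work surface at z = 0. Lengths are in mm, angles in degrees, forces in N, time in s.
With the tool pointing down it reaches from about 350 to 850 mm from the base axis. Payload 8.1 kg.
Tool frame: the origin (TCP) lies on the centre line of the jaws, within the pads' length; the fingertips stand 19 mm ahead of it and the grasp point (between the pads) is the TCP (r.tip_reach is the z of the fingertips in the tool frame, in mm); z points along the fingers, y is the line along which they close (so a half turn about z gives the same grasp; the last joint's range is limited). The gripper opens to 85 mm and grips with 20 to 120 N. Pads are 22 mm wide; open, the fingers measure 114 mm over their backs; the gripper's body (76 mm by 85 mm) begins 54 mm behind the grasp point. The pads swing forward as they close: fully open they stand 13 mm farther back than shut.
Start: joints at [-74.622, 7.471, 85.268, -0, 87.261, -4.893], TCP at [207.899, -562.835, 250.292] pointing down, gripper open.
Joint ranges: [-169.43, 169.43], [-51.17, 129.36], [1.28, 143.12], [-76.62, 256.62], [0, 156.53], [-152.29, 152.29]. Speed limits (degrees/s): [136.94, 136.94, 159.86, 180, 180, 180].

## Interface

Orientations are given as [roll, pitch, yaw] about the fixed x, y, z axes, in that order (R = Rz(yaw) Ry(pitch) Rx(roll)).
In Python, from bench import r gives the robot as it stands. The module is installed in compiled form; this text tells all that it offers.
- The arm moves only by the shell command python3 -m handwheel 'ROWS' [FORCE]. ROWS is JSON, a list of rows, each a list of 7 numbers: the shift along the tool's x, y, z in m, then the turn, a rotation vector about the tool's x, y, z in degrees, then the finger opening in m, from 0 to 0.0854. In form: [[tx, ty, tz, ax, ay, az, claw], ...]. A call has 1 to 8 rows; each row shifts and turns the commanded pose from where the row before left it, along the tool's axes as they then stand; what a row does not reach is not made up. A row lasts 1/12 s, in which the tool goes at most 41.7 mm and 7.16 degrees, less where a joint would pass 70% of its speed; a pose out of reach is approached as far as the arm can. A call with a gripper value outside its range is refused whole. The fingers move at their own pace and stop on an object; FORCE is the grip in N (left out, the last holds). Time passes only in rows, so rows that do not move let the fingers close. It gives the time, the measured TCP pose, the force, the opening and the grip force at its end, in the units of the state.
- r.sense(): the state, without advancing time (a new reading comes with each control period).
- r.snapshot(name): name is "scene" or "top" or "wrist"; returns (picture, depth): 480x640x3 uint8, blue, green, red; 480x640 float32, mm along the optical axis (not along the pixel's ray), 0 where there is no reading.
- r.calibration(name): a dict with "vfov" (degrees; the focal length in pixels is half the picture's height over the tangent of half this angle, whatever the lens; pixels are square), "cx", "cy" (the principal point, pixels), "rvec" (rotation vector, rad) and "tvec" (3), from world to camera coordinates, as OpenCV has them; the wrist camera has in their place "tool_from_camera" (4x4, takes a point from camera to tool coordinates, whose origin is the TCP and whose axes are the flange's). Camera axes: x right, y down, z forward; pixel columns grow to the right and rows downward; lengths in mm; the calibration is good to about 2 mm. A picture is of the moment at which its call begins: read the wrist's pose just before it. calibration takes no time and is no camera call.
- r.hand_in(): hands the job in; it is judged then, once.
The state is a dict: "time": time; "joint_pos": joint angles; "qd": joint speeds; "joint_efforts": joint torques, N m; "tool_pos": TCP position; "tcp_rot": TCP orientation; "ft_force": force on the tool from outside, world axes, zero at the start; "wrist_torque": the same for the moment, N m; "finger_gap": finger opening in mm; "grip_force": force on a finger pad.
Only numpy, scipy, OpenCV 4.12 (cv2) and the standard library are available. Lean on these libraries where they do the work, as an engineer would, in place of code of your own. Each camera call takes 0.05 s, during which the arm holds its last target. There are 200 camera calls.

## Task

Sweep the three loose red lozenges across the marble slab and over its edge, so that all of them drop into the brass catch tray standing against that side. Only push them along the marble, do not pick any of them up, and leave the glass stopper, the pill box, the brass weight and the pewter dome where they stand.

Things in the scene. Friction and masses are not known exactly. Their poses are not given: they have to be found in the camera images.
- slab: fixed white marble slab, 380 mm (x) by 400 mm (y), 32 mm thick, lying on the table, square to the world axes; origin at the centre of its underside, so its top is 32 mm above the origin and its left and right edges 200 mm from it along y
- tray: fixed open brass catch tray on the table, 160 mm long (x, along the slab's edge) by 110 mm (y), outer sizes, walls 4 mm thick and 22 mm high, so its rim is 10 mm below the slab's top; it stands 2 mm off either the left (+y) or the right (-y) edge of the slab; origin at the centre of its underside, axes parallel to the world's
- lozenge0: loose hard red lozenge, a flat disc 28 mm in diameter and 13 mm thick, about 12 to 18 g, lying flat on the slab; origin at the centre of its underside
- lozenge1: loose hard red lozenge, a flat disc 28 mm in diameter and 13 mm thick, about 12 to 18 g, lying flat on the slab; origin at the centre of its underside
- lozenge2: loose hard red lozenge, a flat disc 28 mm in diameter and 13 mm thick, about 12 to 18 g, lying flat on the slab; origin at the centre of its underside
- stopper: bystander: cobalt blue glass stopper standing on its 36 mm wide head among the lozenges on the slab, plug up, 42 mm tall; origin at the centre of its underside
- pill_box: bystander: turned boxwood pill box with its lid on, 44 mm in diameter, 32 mm tall, on the far strip of the slab; origin at the centre of its underside
- weight: bystander: brass knobbed weight, 30 mm in diameter, 37 mm tall, on the far strip of the slab; origin at the centre of its underside
- dome: bystander: round pewter silvering dome on a foot, 80 mm in diameter, 85 mm tall, on the table beside the slab, on the side away from the tray; origin at the centre of its underside

How it is judged (in metres and radians):
At the end, for the whole second after the job is handed in: all three lozenges lie at rest inside the tray: origins inside its walls (within 77 mm of its centre along x and 52 mm along y), lower than 30 mm above the table (slab top 32 mm), slower than 20 mm/s (x of lozenge0 in the frame of tray between -0.077 and 0.077 m and y of lozenge0 in the frame of tray between -0.052 and 0.052 m and height (world z) of each of lozenge0, lozenge1, lozenge2 below 0.03 m and linear speed of each of lozenge0, lozenge1, lozenge2 below 0.02 m/s and x of lozenge1 in the frame of tray between -0.077 and 0.077 m and y of lozenge1 in the frame of tray between -0.052 and 0.052 m and x of lozenge2 in the frame of tray between -0.077 and 0.077 m and y of lozenge2 in the frame of tray between -0.052 and 0.052 m); the robot touches nothing.
It fails at once if a lozenge is lifted: its origin more than 55 mm above the table, 23 mm above the slab (height (world z) of any of lozenge0, lozenge1, lozenge2 above 0.055 m).
It fails at once if the stopper is moved by more than 10 mm (distance of stopper from where it was at the start of the episode above 0.01 m).
It fails at once if the pill box is moved by more than 10 mm (distance of pill_box from where it was at the start of the episode above 0.01 m).
It fails at once if the weight is moved by more than 10 mm (distance of weight from where it was at the start of the episode above 0.01 m).
It fails at once if the dome is moved by more than 10 mm (distance of dome from where it was at the start of the episode above 0.01 m).
It also fails if it takes over 61 s, if anything falls off the work surface, if the arm or the gripper's body presses on something with over 40 N, if the wrist force passes 120 N, or if a joint passes its speed limit or range.

## Working session

There is one attempt and no reset: what is moved stays moved. The work goes in short steps, Python scripts to look and compute and a shell command to move; the robot and the scene stay as the last step left them, time stands still between calls to the robot, and variables do not carry over. Pictures are saved under pics/ and viewed, at most 10 in all, crops included, and the job is handed in when it is done.

```bash
mkdir -p pics; cat > h.py <<'E'
import numpy as np, cv2
from bench import r
def K(c,h=480):
    f=h/2/np.tan(np.radians(c['vfov'])/2); return np.array([[f,0,c['cx']],[0,f,c['cy']],[0,0,1]])
def ray(name,uv,z):
    c=r.calibration(name); R=cv2.Rodrigues(np.array(c['rvec'],float))[0]; t=np.array(c['tvec'],float).ravel()
    d=R.T@np.linalg.inv(K(c))@np.array([uv[0],uv[1],1.]); o=-R.T@t
    return o+d*(z-o[2])/d[2]
def cloud(name,depth):
    c=r.calibration(name); R=cv2.Rodrigues(np.array(c['rvec'],float))[0]; t=np.array(c['tvec'],float).ravel()
    v,u=np.mgrid[:480,:640]; p=np.stack([u,v,np.ones_like(u)],-1)@np.linalg.inv(K(c)).T*depth[...,None]
    return (p-t)@R
E
python3 - <<'E'
from h import *
for n in('top','scene'):
    p,d=r.snapshot(n); cv2.imwrite(f'pics/{n}0.png',p); np.savez(f'{n}0.npz',p=p,d=d)
    P=cloud(n,d); hsv=cv2.cvtColor(p,cv2.COLOR_BGR2HSV)
    for nm,m in(('red',((hsv[...,0]<8)|(hsv[...,0]>172))&(hsv[...,1]>130)&(hsv[...,2]>60)),('blue',(abs(hsv[...,0].astype(int)-113)<14)&(hsv[...,1]>120))):
        k,l,s,c=cv2.connectedComponentsWithStats(m.astype(np.uint8))
        for i in range(1,k):
            if s[i,4]>30:
                q=P[(l==i)&(d>0)]; print(n,nm,s[i],c[i].round(1),q.mean(0).round(1) if len(q) else 0,np.percentile(q,95,axis=0).round() if len(q) else 0,'ray45',ray(n,c[i],45).round(1))
print(r.sense())
E
```

```text
top red [389 205  20  19 289] [398.4 214.1] [ 636.6 -105.7   44.8] [648. -95.  48.] ray45 [ 636.5 -105.7   45. ]
top red [275 326  20  20 299] [284.7 335.3] [463.2  60.2  45.2] [475.  71.  48.] ray45 [463.1  60.2  45. ]
top red [361 327  20  20 301] [370.3 336.5] [460.6 -61.1  45.1] [471. -50.  48.] ray45 [460.6 -61.2  45. ]
top blue [258 217  23  23 407] [268.6 228. ] [615.8  82.5  58.5] [628.  97.  76.] ray45 [618.2  83.9  45. ]
scene red [320 161  15  13 141] [326.8 166.7] [462.7 -61.   44.6] [473. -51.  47.] ray45 [463.  -60.9  45. ]
scene red [385 180  16  14 155] [392.6 185.9] [464.7  60.7  44.3] [475.  72.  46.] ray45 [465.2  60.9  45. ]
scene red [255 231  17  14 188] [262.9 237.6] [ 638.9 -105.7   44.8] [650. -95.  46.] ray45 [ 639.  -105.6   45. ]
{'time': 0.1, 'joint_pos': array([-7.46211187e+01,  7.51233093e+00,  8.53252707e+01,  8.63929159e-04,
        8.72621841e+01, -4.89499950e+00]), 'qd': array([-0.05031313, -0.05764593, -0.18130356, -0.06878392, -0.06992007,
       -0.06853645]), 'joint_efforts': array([ 9.57253724e-04, -5.70952249e+01, -5.01941228e+01, -1.79304134e-04,
        8.04205280e-03,  1.45411661e-05]), 'tool_pos': array([ 207.78292398, -562.35769665,  249.31177163]), 'tcp_rot': array([-1.79900652e+02, -9.37443246e-03,  2.02738306e+01]), 'ft_force': array([-0.00611728, -0.32858324,  0.05991668]), 'wrist_torque': array([-0.02959415, -0.00495953, -0.02945063]), 'grip_force': 0.0, 'finger_gap': 85.13450509082573}
```

View pics/top0.png

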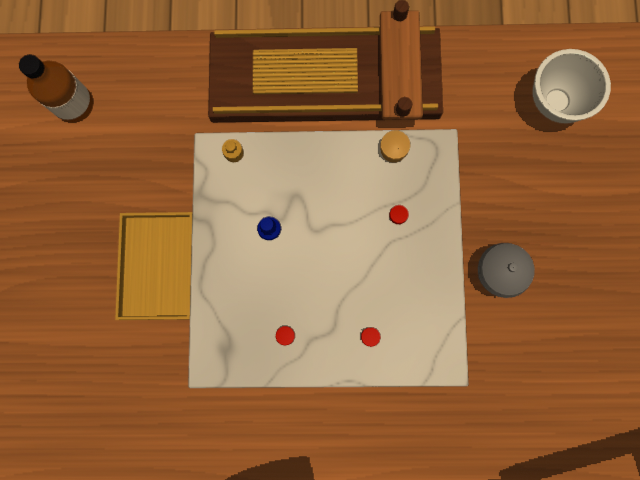

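View pics/scene0.png

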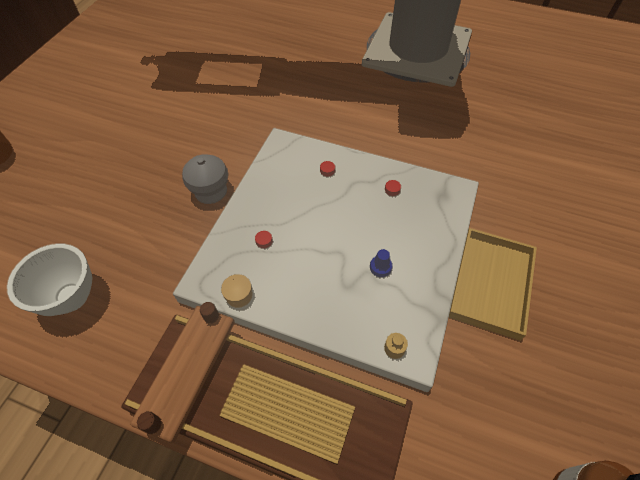

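Top view: the tray is on the left, which is +y, at pixels (117–190, 213–318). The lozenges are at (398,214), (285,335) and (370,336), and the stopper is at (269,228). The scene view agrees on all of these. Next I'll measure the tray and slab edges and turn the tool so its x points along +y.

```bash
python3 - <<'E'
from h import *
for n in('top','scene'):
    z=np.load(n+'0.npz'); P=cloud(n,z['d']); hsv=cv2.cvtColor(z['p'],cv2.COLOR_BGR2HSV)
    ok=z['d']>0; X,Y,Z=P[...,0],P[...,1],P[...,2]
    s=ok&(hsv[...,1]<90)&(abs(Z-32)<5)&(X>300)&(X<800)&(abs(Y)<260); q=P[s]; print(n,'slab',np.percentile(q,[.3,50,99.7],axis=0).round(1).tolist())
    t=ok&(abs(hsv[...,0].astype(int)-21)<5)&(hsv[...,1]>150)&(Y>190)&(Y<330)&(X>450)&(X<680)&(Z>-5)&(Z<30)
    k,l,st,c=cv2.connectedComponentsWithStats(t.astype(np.uint8)); i=1+st[1:,4].argmax(); q=P[l==i]; print(n,'tray',np.percentile(q,[1,50,99],axis=0).round(1).tolist(),st[i])
    for nm,b in(('dome',(X>480)&(X<660)&(Y<-205)&(Y>-330)&(Z>15)),('stop',(X>570)&(X<660)&(Y>40)&(Y<130)&(Z>37)),('tall',(X>680)&(X<760)&(abs(Y)<190)&(Z>40))):
        q=P[ok&b]; print(n,nm,np.percentile(q,[2,50,98],axis=0).round().tolist())
for u in((121,214),(118,318),(190,214),(189,318)): print(ray('top',u,22).round())
print(r.tip_reach)
E
python3 -m handwheel '[[0,0,0,0,0,-7,0.024],[0,0,0,0,0,-7,0.024],[0,0,0,0,0,-7,0.024],[0,0,0,0,0,-7,0.024],[0,0,0,0,0,-7,0.024],[0,0,0,0,0,-7,0.024],[0,0,0,0,0,-7,0.024],[0,0,0,0,0,-7,0.024]]' 20
python3 -m handwheel '[[0,0,0,0,0,-6.9,0.024],[0,0,0,0,0,-6.9,0.024]]'
```

```text
top slab [[392.0, -197.4, 28.1], [567.1, -0.2, 32.4], [767.6, 198.3, 36.5]]
top tray [[489.7, 203.7, 0.8], [568.5, 262.4, 5.1], [646.7, 311.3, 25.0]] [ 115  212   77  108 7811]
top dome [[518.0, -288.0, 46.0], [551.0, -250.0, 68.0], [587.0, -220.0, 83.0]]
top stop [[603.0, 67.0, 38.0], [615.0, 82.0, 48.0], [635.0, 100.0, 76.0]]
top tall [[718.0, -121.0, 43.0], [734.0, -93.0, 62.0], [756.0, 150.0, 70.0]]
scene slab [[393.9, -196.6, 28.4], [616.2, 18.0, 31.8], [770.5, 199.8, 34.7]]
scene tray [[580.7, 308.5, 6.8], [584.7, 308.8, 14.5], [589.3, 310.0, 17.6]] [524 297   3   5   8]
scene dome [[530.0, -282.0, 35.0], [569.0, -243.0, 64.0], [592.0, -218.0, 83.0]]
scene stop [[612.0, 70.0, 38.0], [628.0, 86.0, 53.0], [637.0, 101.0, 75.0]]
scene tall [[721.0, -119.0, 42.0], [742.0, -88.0, 60.0], [759.0, 151.0, 69.0]]
[646. 310.  22.]
[490. 308.  22.]
[645. 205.  22.]
[489. 203.  22.]
19.0
time: 0.77
tool_pos: [207.8, -562.5, 249.7]
tcp_rot: [-180.0, -0.1, 76.6]
ft_force: [0.8, -0.7, 0.4]
finger_gap: 23.8
grip_force: 0.0
time: 0.93
tool_pos: [207.8, -562.5, 249.7]
tcp_rot: [-180.0, -0.1, 90.4]
ft_force: [0.4, 0.2, 0.9]
finger_gap: 23.9
grip_force: 0.0
```

```bash
python3 -m handwheel '[[0.029,0.016,0,0,0,0,0.024],[0.029,0.016,0,0,0,0,0.024],[0.029,0.016,0,0,0,0,0.024],[0.029,0.016,0,0,0,0,0.024],[0.029,0.016,0,0,0,0,0.024],[0.029,0.016,0,0,0,0,0.024],[0.029,0.016,0,0,0,0,0.024],[0.029,0.016,0,0,0,0,0.024]]' >/dev/null
python3 -m handwheel '[[0.029,0.016,0,0,0,0,0.024],[0.029,0.016,0,0,0,0,0.024],[0.029,0.016,0,0,0,0,0.024],[0.029,0.016,0,0,0,0,0.024],[0.029,0.016,0,0,0,0,0.024],[0.029,0.016,0,0,0,0,0.024],[0.029,0.015,0,0,0,0,0.024],[0.029,0.015,0,0,0,0,0.024]]'
python3 -m handwheel '[[0,0,0.03,0,0,0,0.024],[0,0,0.03,0,0,0,0.024],[0,0,0.03,0,0,0,0.024],[0,0,0.03,0,0,0,0.024],[0,0,0.03,0,0,0,0.024],[0,0,0.02,0,0,0,0.024],[0,0,0.01,0,0,0,0.024],[0,0,0,0,0,0,0.024]]'
```

```text
time: 2.27
tool_pos: [461.6, -96.8, 250.0]
tcp_rot: [-180.0, -0.0, 90.1]
ft_force: [0.3, -0.1, 0.6]
finger_gap: 24.0
grip_force: 0.0
time: 2.93
tool_pos: [459.1, -97.8, 67.5]
tcp_rot: [-179.7, -0.1, 90.1]
ft_force: [-0.2, 0.1, -0.1]
finger_gap: 24.1
grip_force: 0.0
```

```bash
python3 -m handwheel '[[0,0.002,0.005,0,0,0,0.024],[0,0,0.004,0,0,0,0.024],[0,0,0.002,0,0,0,0.024],[0,0,0,0,0,0,0.024],[0,0,0,0,0,0,0.024],[0,0,0,0,0,0,0.024]]'
python3 - <<'E'
from h import *
p,d=r.snapshot('wrist'); cv2.imwrite('pics/w1.png',p)
p,d=r.snapshot('scene'); cv2.imwrite('pics/s1.png',cv2.resize(p[100:260,230:480],None,fx=3,fy=3))
E
```

```text
time: 3.43
tool_pos: [463.8, -98.6, 59.9]
tcp_rot: [179.9, 0.0, 90.1]
ft_force: [-0.4, -0.3, -0.3]
finger_gap: 24.0
grip_force: 0.0
```

View pics/w1.png

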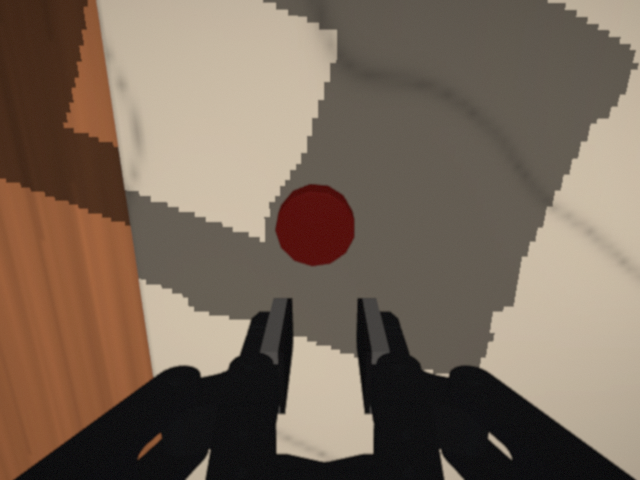

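View pics/s1.png

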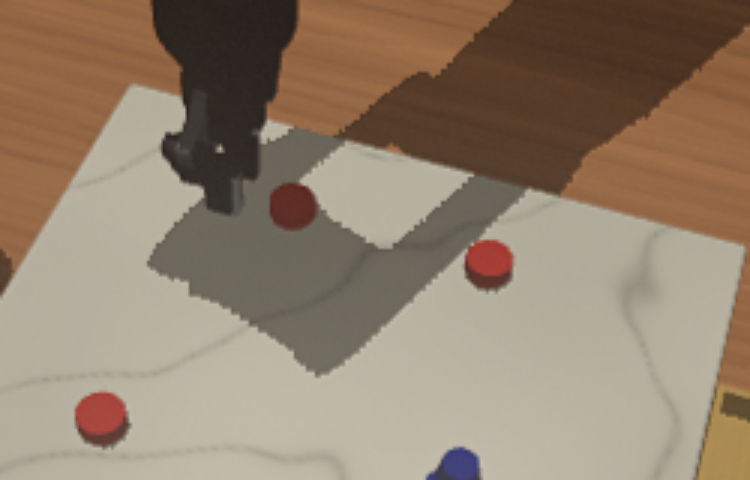

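The wrist view shows the lozenge at (316,225), with the fingers' gap centred on column 325, so they line up to about 3 mm. I'll lower the fingers and start pushing.

```bash
python3 -m handwheel '[[0,-0.002,0.003,0,0,0,0.024],[0,0,0.002,0,0,0,0.024],[0.005,0,0,0,0,0,0.024],[0.008,0,0,0,0,0,0.024],[0.008,0,0,0,0,0,0.024],[0.008,0.002,0,0,0,0,0.024],[0.008,0.003,0,0,0,0,0.024],[0.008,0.004,0,0,0,0,0.024]]'
python3 -m handwheel '[[0.01,0.0055,0,0,0,0,0.024],[0.01,0.0055,0,0,0,0,0.024],[0.01,0.0055,0,0,0,0,0.024],[0.01,0.0055,0,0,0,0,0.024],[0.008,0.004,0,0,0,0,0.024],[0.004,0,0,0,0,0,0.024],[0,0,0,0,0,0,0.024]]'
cat > l.py <<'E'
from h import *
import sys
p,d=r.snapshot('top'); P=cloud('top',d); hsv=cv2.cvtColor(p,cv2.COLOR_BGR2HSV)
m=((hsv[...,0]<8)|(hsv[...,0]>172))&(hsv[...,1]>130)&(hsv[...,2]>40)
k,l,s,c=cv2.connectedComponentsWithStats(m.astype(np.uint8))
for i in range(1,k):
    if s[i,4]>15: print(s[i,4],P[(l==i)&(d>0)].mean(0).round(1))
s=r.sense(); print(s['time'],s['tool_pos'].round(1))
p,d=r.snapshot('wrist'); hsv=cv2.cvtColor(p,cv2.COLOR_BGR2HSV)
m=((hsv[...,0]<8)|(hsv[...,0]>172))&(hsv[...,1]>130)&(hsv[...,2]>40)
k,l,s,c=cv2.connectedComponentsWithStats(m.astype(np.uint8))
for i in range(1,k):
    if s[i,4]>200: print('wrist',s[i],c[i].round())
if len(sys.argv)>1: cv2.imwrite(sys.argv[1],p)
E
python3 l.py pics/w2.png
```

```text
time: 4.2
tool_pos: [470.5, -52.4, 54.4]
tcp_rot: [180.0, -0.0, 90.1]
ft_force: [-0.7, 0.2, -0.4]
finger_gap: 23.9
grip_force: 0.0
time: 4.78
tool_pos: [496.3, -0.5, 54.2]
tcp_rot: [-180.0, -0.0, 90.1]
ft_force: [0.2, 0.3, 0.1]
finger_gap: 24.1
grip_force: 0.0
289 [ 636.6 -105.8   44.6]
4.8333 [496.1  -1.   54.1]
wrist [ 176  115   91   88 6234] [221. 158.]
wrist [ 287  235   79   82 5085] [326. 276.]
```

View pics/w2.png

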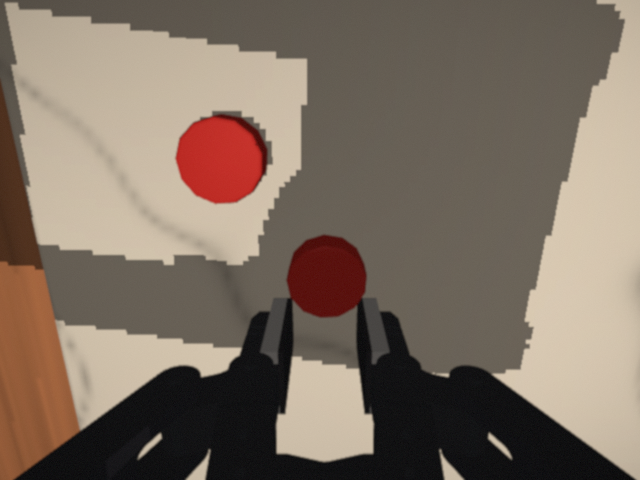

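The lozenge sits in the cradle at (326,276), and the next one at (221,158) is clear to the left. I'll continue over the edge.

```bash
python3 -m handwheel '[[0.006,0.003,0,0,0,0,0.024],[0.01,0.006,0,0,0,0,0.024],[0.01,0.006,0,0,0,0,0.024],[0.01,0.006,0,0,0,0,0.024],[0.01,0.006,0,0,0,0,0.024],[0.01,0.006,0,0,0,0,0.024],[0.01,0.006,0,0,0,0,0.024],[0.01,0.004,0,0,0,0,0.024]]' >/dev/null
python3 -m handwheel '[[0.012,0.001,0,0,0,0,0.024],[0.012,0,0,0,0,0,0.024],[0.012,0,0,0,0,0,0.024],[0.012,0,0,0,0,0,0.024],[0.012,0,0,0,0,0,0.024],[0.012,0,0,0,0,0,0.024],[0.01,0,0,0,0,0,0.024],[0.008,0,0,0,0,0,0.024]]'
python3 -m handwheel '[[0.007,0,0,0,0,0,0.024],[0.007,0,0,0,0,0,0.024],[0.007,0,0,0,0,0,0.024],[0.007,0,0,0,0,0,0.024],[0.007,0,0,0,0,0,0.024],[0.005,0,0,0,0,0,0.024],[0,0,0,0,0,0,0.024],[0,0,0,0,0,0,0.024]]'
python3 l.py pics/w3.png
```

```text
time: 6.22
tool_pos: [539.9, 165.9, 54.3]
tcp_rot: [180.0, -0.0, 90.1]
ft_force: [0.7, 0.3, 0.3]
finger_gap: 23.9
grip_force: 0.1
time: 6.88
tool_pos: [539.9, 204.8, 54.2]
tcp_rot: [-180.0, 0.0, 90.1]
ft_force: [-1.2, -0.0, 0.2]
finger_gap: 23.6
grip_force: 0.0
289 [ 636.6 -105.7   44.8]
298 [463.2  60.2  45.2]
6.9333 [539.9 204.5  54.2]
wrist [ 290  184   68   70 3747] [324. 219.]
```

View pics/w3.png

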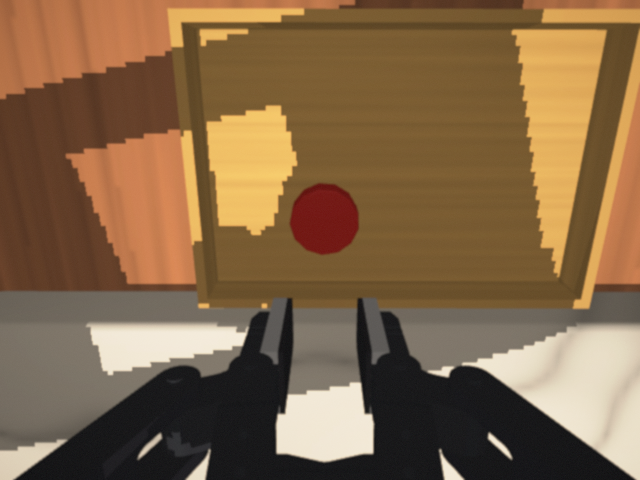

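The first lozenge lies flat in the tray at (324,219). Next I'll go round behind the one at (464,60) and push it over.

```bash
python3 -m handwheel '[[0,0,-0.03,0,0,0,0.024],[0,0,-0.03,0,0,0,0.024],[-0.025,-0.01,0,0,0,0,0.024],[-0.03,-0.013,0,0,0,0,0.024],[-0.03,-0.013,0,0,0,0,0.024],[-0.03,-0.013,0,0,0,0,0.024],[-0.03,-0.013,0,0,0,0,0.024],[-0.036,-0.014,0,0,0,0,0.024]]'
python3 -m handwheel '[[0,0,0,0,0,0,0.024],[0,0,0.025,0,0,0,0.024],[0,0,0.025,0,0,0,0.024],[0,0,0.01,0,0,0,0.024],[0.005,0,0,0,0,0,0.024],[0.007,0,0,0,0,0,0.024],[0.008,0,0,0,0,0,0.024],[0.008,0.002,0,0,0,0,0.024]]'
python3 -m handwheel '[[0.01,0.004,0,0,0,0,0.024],[0.01,0.005,0,0,0,0,0.024],[0.01,0.005,0,0,0,0,0.024],[0.01,0.005,0,0,0,0,0.024],[0.01,0.005,0,0,0,0,0.024],[0.01,0.005,0,0,0,0,0.024],[0.01,0.005,0,0,0,0,0.024],[0.006,0.002,0,0,0,0,0.024]]'
python3 l.py
```

```text
time: 7.65
tool_pos: [463.4, 22.5, 114.4]
tcp_rot: [180.0, -0.0, 90.1]
ft_force: [0.2, -0.1, 0.7]
finger_gap: 24.2
grip_force: 0.0
time: 8.32
tool_pos: [466.4, 52.6, 55.0]
tcp_rot: [180.0, -0.0, 90.1]
ft_force: [-0.5, -0.3, 1.0]
finger_gap: 23.9
grip_force: 0.1
time: 8.98
tool_pos: [502.9, 128.9, 54.4]
tcp_rot: [180.0, -0.0, 90.1]
ft_force: [0.4, -0.4, 0.1]
finger_gap: 24.1
grip_force: 0.2
289 [ 636.5 -105.8   44.7]
9.0333 [502.8 129.4  54.4]
wrist [ 389    0   84   58 3963] [429.  25.]
wrist [ 286  238   79   82 5058] [325. 279.]
```

```bash
python3 -m handwheel '[[0.008,0.004,0,0,0,0,0.024],[0.01,0.005,0,0,0,0,0.024],[0.01,0.004,0,0,0,0,0.024],[0.008,0,0,0,0,0,0.024],[0.006,0,0,0,0,0,0.024],[0.006,0,0,0,0,0,0.024],[0.006,0,0,0,0,0,0.024],[0.006,0,0,0,0,0,0.024]]'
python3 -m handwheel '[[0.006,0,0,0,0,0,0.024],[0.006,0,0,0,0,0,0.024],[0.004,0,0,0,0,0,0.024],[0,0,0,0,0,0,0.024],[0,0,0,0,0,0,0.024]]'
python3 l.py pics/w4.png
```

```text
time: 9.75
tool_pos: [514.8, 188.1, 54.3]
tcp_rot: [-180.0, 0.0, 90.1]
ft_force: [-0.2, 0.5, -0.3]
finger_gap: 24.0
grip_force: 0.2
time: 10.17
tool_pos: [514.9, 203.7, 54.3]
tcp_rot: [-180.0, 0.0, 90.1]
ft_force: [0.2, -0.7, 0.9]
finger_gap: 23.9
grip_force: 0.0
289 [ 636.6 -105.8   44.8]
10.2167 [514.9 203.5  54.3]
wrist [ 283  181  139   82 7863] [351. 221.]
```

View pics/w4.png

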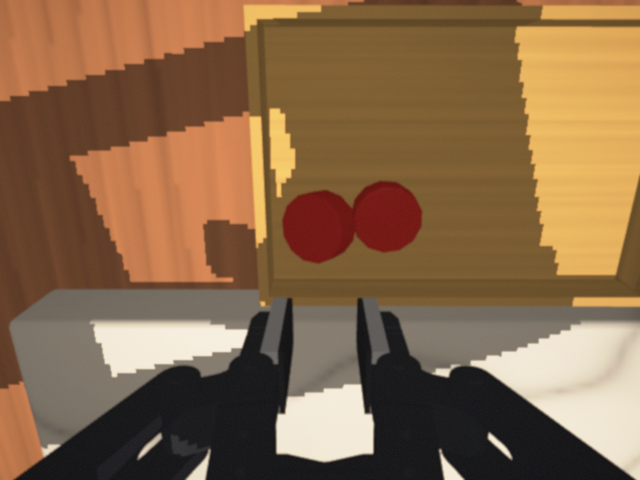

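Two are in the tray, at (318,226) and (387,216). Now the last lozenge, which has to pass on the near side of the stopper.

```bash
python3 -m handwheel '[[0,0,-0.035,0,0,0,0.024],[0,0,-0.04,0,0,0,0.024],[-0.03,0.012,0,0,0,0,0.024],[-0.035,0.0123,0,0,0,0,0.024],[-0.035,0.0123,0,0,0,0,0.024],[-0.035,0.0123,0,0,0,0,0.024],[-0.035,0.0123,0,0,0,0,0.024],[-0.035,0.0123,0,0,0,0,0.024]]' >/dev/null
python3 -m handwheel '[[-0.035,0.0123,0,0,0,0,0.024],[-0.035,0.0123,0,0,0,0,0.024],[-0.035,0.0123,0,0,0,0,0.024],[-0.036,0.0123,0,0,0,0,0.024],[0,0,0,0,0,0,0.024]]'
python3 -m handwheel '[[0,0,0.025,0,0,0,0.024],[0,0,0.03,0,0,0,0.024],[0,0,0.015,0,0,0,0.024],[0,0,0.005,0,0,0,0.024],[0,0,0,0,0,0,0.024]]'
python3 l.py
```

```text
time: 11.35
tool_pos: [639.0, -149.6, 129.3]
tcp_rot: [179.9, 0.2, 89.8]
ft_force: [1.1, -0.7, -0.2]
finger_gap: 24.2
grip_force: 0.0
time: 11.77
tool_pos: [636.7, -142.0, 52.8]
tcp_rot: [-179.8, -0.0, 90.1]
ft_force: [0.1, -0.5, 0.2]
finger_gap: 24.0
grip_force: 0.0
550 [525.1 234.4  20.3]
11.8167 [ 637.6 -142.1   54. ]
wrist [ 284  193   81   84 5369] [324. 235.]
```

Aligned (324 against 325).

```bash
python3 -m handwheel '[[0.006,0,0,0,0,0,0.024],[0.007,0,0,0,0,0,0.024],[0.008,0,0,0,0,0,0.024],[0.008,-0.002,0,0,0,0,0.024],[0.009,-0.004,0,0,0,0,0.024],[0.01,-0.006,0,0,0,0,0.024],[0.01,-0.006,0,0,0,0,0.024],[0.01,-0.006,0,0,0,0,0.024]]' >/dev/null
python3 -m handwheel '[[0.01,-0.006,0,0,0,0,0.024],[0.01,-0.006,0,0,0,0,0.024],[0.01,-0.006,0,0,0,0,0.024],[0.01,-0.006,0,0,0,0,0.024],[0.01,-0.006,0,0,0,0,0.024],[0.01,-0.006,0,0,0,0,0.024],[0.01,-0.006,0,0,0,0,0.024],[0.006,-0.004,0,0,0,0,0.024]]'
python3 l.py
```

```text
time: 13.2
tool_pos: [567.1, 3.0, 54.2]
tcp_rot: [-180.0, -0.0, 90.1]
ft_force: [0.2, -0.1, 1.4]
finger_gap: 24.0
grip_force: 0.3
550 [525.1 234.4  20.3]
13.25 [566.6   3.6  54.1]
wrist [ 285  239   79   82 5066] [324. 280.]
```

```bash
python3 -m handwheel '[[0.008,-0.004,0,0,0,0,0.024],[0.01,-0.006,0,0,0,0,0.024],[0.01,-0.005,0,0,0,0,0.024],[0.01,0,0,0,0,0,0.024],[0.01,0,0,0,0,0,0.024],[0.01,0,0,0,0,0,0.024],[0.01,0,0,0,0,0,0.024],[0.01,0,0,0,0,0,0.024]]'
python3 -m handwheel '[[0.01,0,0,0,0,0,0.024],[0.01,0,0,0,0,0,0.024],[0.01,0,0,0,0,0,0.024],[0.01,0,0,0,0,0,0.024],[0.01,0,0,0,0,0,0.024],[0.01,0.004,0,0,0,0,0.024],[0.01,0.006,0,0,0,0,0.024],[0.01,0.006,0,0,0,0,0.024]]'
python3 -m handwheel '[[0.01,0.005,0,0,0,0,0.024],[0.007,0.003,0,0,0,0,0.024],[0.006,0,0,0,0,0,0.024],[0.006,0,0,0,0,0,0.024],[0.006,0,0,0,0,0,0.024],[0.006,0,0,0,0,0,0.024],[0.003,0,0,0,0,0,0.024],[0,0,0,0,0,0,0.024]]'
python3 l.py
```

```text
time: 13.97
tool_pos: [553.0, 80.8, 54.3]
tcp_rot: [180.0, -0.0, 90.1]
ft_force: [0.4, -0.4, 0.4]
finger_gap: 23.7
grip_force: 0.2
time: 14.63
tool_pos: [569.4, 160.6, 54.4]
tcp_rot: [180.0, -0.0, 90.1]
ft_force: [-0.5, 1.0, -0.3]
finger_gap: 23.9
grip_force: 0.2
time: 15.3
tool_pos: [576.5, 204.3, 54.3]
tcp_rot: [-180.0, -0.0, 90.1]
ft_force: [-0.6, 0.4, 1.1]
finger_gap: 23.9
grip_force: 0.0
15.35 [576.5 203.8  54.3]
wrist [ 292  179   68   71 3763] [326. 214.]
wrist [ 128  182  141   84 7801] [198. 222.]
```

Now I'll lift straight up and back away, then check.

```bash
python3 -m handwheel '[[0,0,-0.03,0,0,0,0.024],[0,0,-0.04,0,0,0,0.024],[0,0,-0.04,0,0,0,0.024],[-0.03,-0.02,-0.02,0,0,0,0.024],[-0.04,-0.02,0,0,0,0,0.024],[-0.04,-0.02,0,0,0,0,0.024],[-0.04,-0.02,0,0,0,0,0.024],[-0.04,-0.02,0,0,0,0,0.024]]' >/dev/null
python3 -m handwheel '[[-0.04,-0.02,0,0,0,0,0.024],[-0.04,-0.02,0,0,0,0,0.024],[-0.03,-0.01,0,0,0,0,0.024],[0,0,0,0,0,0,0.024],[0,0,0,0,0,0,0.024],[0,0,0,0,0,0,0.024]]'
python3 l.py; python3 -c "
from h import *
cv2.imwrite('pics/t9.png',r.snapshot('top')[0])"
```

```text
time: 16.57
tool_pos: [435.3, -80.2, 184.5]
tcp_rot: [180.0, -0.0, 90.0]
ft_force: [0.1, 0.1, 0.8]
finger_gap: 24.1
grip_force: 0.0
267 [576.6 237.5  17.2]
550 [525.1 234.4  20.4]
16.6167 [435.4 -79.7 184.4]
```

View pics/t9.png

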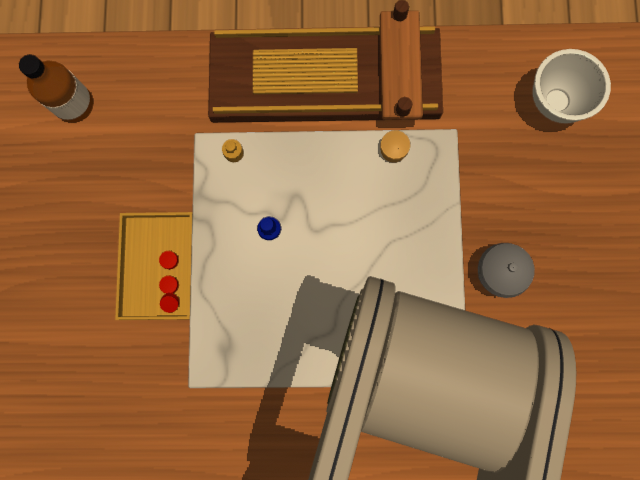

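The top view shows all three lozenges in the tray, at (168,260), (168,285) and (168,303). The stopper, pill box, weight and dome haven't moved.

```bash
python3 -c "
from bench import r
print(r.hand_in())"
```

```text
the job is handed in; nothing more can be done
None
```

I pushed all three lozenges into the brass tray, left the four bystanders where they stood, and handed the job in at about 17 s of the 61 s allowed; the hand-in returned no verdict.

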